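Show the centrifuge rotor's underside to the inspection camera

TASK

Take the lid off the centrifuge's rotor and set it level on top of the lid post, its hollow turret over the rod, and let go of it. Then lift the rotor out of the bowl by its stub and hold it in the air in front of the inspection camera, its underside square to the slanting line of sight, centred, 14 cm from the lens; finish while still holding it there, still and in the gripper alone. Leave the other things where they are and do not touch the camera.

Things in the scene. Friction and masses are not known exactly. Their poses are not given: they have to be found in the camera images.
- centrifuge: White bench centrifuge, fixed: housing 170 x 170 mm, 85 mm tall, control panel on its front (own -x, reaching 121 mm from the centre). Central open round bowl 119 mm across, 40 mm deep, with a 44 mm drive hub whose top is 74 mm above the bench. Origin: centre of the housing's underside, on the bowl's axis; z up.
- rotor: Aluminium rotor, 0.25 kg, resting unfastened on the drive hub, under the lid at first. Cone-sided disc, 92 mm across below, 68 on top, 30 tall, hollow below; on top a steel gripping stub 22 mm across, 30 to 60 mm above the origin. Origin: centre of its underside (lower rim plane), at first 50 mm above the bench; z: its axis, up through the stub. Lift straight up.
- lid: Loose aluminium rotor lid, 0.08 kg: disc 80 mm across, 6 mm thick, with a central gripping turret 34 mm across, its top 38 mm above the disc's underside. Bore from below 27 mm across, 32 mm deep, at first over the rotor's stub: lift straight up, 32 mm to clear it. Origin: centre of the disc's underside, at first 80 mm above the bench; z up through the turret.
- lid_ceiling (a point): Centre of the closed end of the lid's bore, 32 mm above the lid's origin along its z. It meets the post's top when the lid sits on the post.
- post: Lid post, fixed: a narrow upright steel rod 18 mm across with a chamfered tip, on a dark round foot 72 mm across and 12 mm thick; 130 mm tall. Origin: centre of the foot's underside; z up. Set on it, the lid hangs by the closed end of its bore, its disc's underside 98 mm above the bench.
- post_top (a point): Centre of the post's tip, 130 mm above the bench.
- camera: Inspection camera's stand, fixed: steel foot 110 x 90 x 12 mm (5 mm in front of the origin to 105 mm behind it) with two aluminium cheeks holding the camera. Origin: on the bench, 30 mm in front of the lens; its -x points the way the camera faces, roughly to the robot; z up.
- camera_head: Grey camera in the stand: box 55 x 58 x 62 mm, 38 mm lens barrel, pale light ring. It looks up over the stand's -x side, 60 degrees above level (30 off vertical). Origin: centre of the lens front, 115 mm above the bench; z: line of sight out of the lens; y level. The rotor's underside centre belongs 140 mm along z, rotor z along it too (stub away from the camera).
- bottle: Bystander, loose, to be left alone: white plastic reagent bottle, 48 mm across, 105 mm tall. Origin: centre of its underside.
- beaker: Bystander, loose, to be left alone: open white ceramic cup, 60 mm across, 75 mm tall. Origin: centre of its underside.
- tube_rack: Bystander, loose, to be left alone: orange tube rack, 200 x 90 x 35 mm (with tube tops 47 mm). Origin: centre of its underside.
- tip_box: Bystander, loose, to be left alone: blue pipette tip box with pale lid, 122 x 87 x 90 mm. Origin: centre of its underside.
- jar: Bystander, loose, to be left alone: small amber jar with white cap, 40 mm across, 50 mm tall. Origin: centre of its underside.
There are look-alikes about, which are no part of the job. What is shaped like the lid but purple or turquoise is not meant.

How it is judged:
On the way, in this order (a step that is already met when the one before it is completed fails the run):
1. the lid sits level on the lid post, released (horizontal distance between lid_ceiling and post_top below 0.01 m and distance between lid_ceiling and post_top below 0.011 m and angle between lid's own z axis and vertical below 0.15 rad and contact force between lid and post above 0.2 N and contact force between lid and the fingers below 0.05 N and linear speed of lid below 0.03 m/s), for 0.3 s.
2. the rotor is lifted clear of the bowl in the gripper, the lid still on its post (all of step 1 and height (world z) of rotor above 0.1 m and contact force between rotor and the fingers above 1 N and contact force between rotor and centrifuge below 0.05 N), for 0.2 s.
At the end, for the whole second after the job is handed in: Lid released on the post, level within 0.15 rad, bore end within 11 mm of the tip. Rotor still (0.03 m/s), held by the fingers alone, underside to the camera: centre within 20 mm of the line of sight each way, 118-162 mm from the lens, axis within 0.19 rad of it (all of step 1 and x of rotor in the frame of camera_head between -0.02 and 0.02 m and y of rotor in the frame of camera_head between -0.02 and 0.02 m and z of rotor in the frame of camera_head between 0.118 and 0.162 m and angle between the z axis of rotor and the z axis of camera_head, either way round below 0.19 rad and angle between rotor's own z axis and vertical below 1.2 rad and contact force between rotor and the fingers above 1 N and linear speed of rotor below 0.03 m/s and contact force between rotor and centrifuge below 0.05 N and contact force between rotor and camera below 0.05 N and contact force between rotor and lid below 0.05 N and contact force between rotor and post below 0.05 N); the arm keeps its last pose, push and grip.
It fails at once if a bystander is pushed more than 30 mm (distance of any of bottle, beaker, tube_rack, tip_box, jar from where it was at the start of the episode above 0.03 m).
It fails at once if the camera is touched by the robot, the rotor or the lid (contact force between camera and the arm above 0.5 N or contact force between camera and the fingers above 0.5 N or contact force between camera and rotor above 0.5 N or contact force between camera and lid above 0.5 N).
It also fails if it takes over 58 s, if anything falls off the work surface, if the arm or the gripper's body presses on something with over 40 N, if the wrist force passes 120 N, or if a joint passes its speed limit or range.

ROBOT

A 6-joint arm with a two-finger parallel gripper is mounted at the origin on the work surface. World frame = base frame: x ahead of the robot, y to its left, z up, the work surface at z = 0. Lengths are in m, angles in rad, forces in N, time in s.
With the tool pointing down it reaches from about 0.375 to 0.9 m from the base axis. Payload 3.1 kg.
Tool frame: the origin (TCP) lies between the finger pads; the fingertips stand robot.tip_extent ahead of it and the grasp point (between the pads) lies 3 mm ahead of it (robot.tip_extent is the distance from the TCP to the fingertips, in m); z points along the fingers, x is the direction in which the jaws open and shut, and the axes are right-handed (so a half turn about z gives the same grasp; the last joint's range is limited). The gripper opens to 87 mm and grips with 3 to 60 N. Pads are 19 mm wide; open, the fingers measure 117 mm over their backs; the gripper's body (75 mm by 190 mm) begins 51 mm behind the grasp point.
Start: joints at [-1.353, 0.527, 1.433, -0, 1.181, -0.178], TCP at [0.241, -0.577, 0.245] pointing down, gripper open.
Joint ranges: [-3.08, 3.08], [-0.75, 2.2], [0.22, 2.44], [-1.43, 4.57], [0, 2.65], [-2.85, 2.85]. Speed limits (rad/s): [2.79, 2.79, 3.14, 3.14, 3.14, 3.14].

INTERFACE

Orientations are given as a unit quaternion [x, y, z, w].
In Python, from rig import robot, cams gives the robot as it stands.
- The arm moves only by the tool carry_out, never from a script. Its argument "steps" is a list of rows, each a list of 3 entries, a list of its own where there are three numbers: the shift along the world's x, y, z in cm, then the turn about the world's z in degrees, then the closure, from 0 (fully open) to 1 (shut). In form: [[[dx, dy, dz], spin, fingers], ...]. A call has 1 to 10 rows; each row shifts and turns the pose as measured when the row begins; what a row does not reach is not made up. A row lasts 1/10 s, in which the tool goes at most 50 mm and 8.59 degrees, less where a joint would pass 70% of its speed; a pose out of reach is approached as far as the arm can. A call with a gripper value outside its range is refused whole. The fingers move at their own pace and stop on an object; "squeeze" is the grip in N (left out, the last holds). Time passes only in rows, so rows that do not move let the fingers close. It gives the time, the measured TCP pose, the force and the opening at its end, in the units of the state.
- robot.get_obs(): the state, without advancing time (a new reading comes with each control period).
- cams.camera(name): name is "scene" or "top" or "wrist"; returns a dict with "pixels" (420x560x3 uint8, red, green, blue), "fx", "fy", "cx", "cy" (pixels), "eye" and "rotation" of the camera in the world. Camera axes: x right, y up, looking along -z (the intrinsics and any distortion apply to the point x, -y, -z); pixel columns grow to the right and rows downward; lengths in m; the calibration is good to about 2 mm. The wrist camera is an equidistant fisheye: a pixel r from the principal point sees the ray r / f radians off the axis. A picture is of the moment at which its call begins. There is no depth.
- robot.hand_in(): hands the job in, once; it reports no verdict.
The state is a dict: "time": time; "q": joint angles; "joint_velocities": joint speeds; "joint_torque": joint torques, N m; "position": TCP position; "tool_rot": TCP orientation; "ft_force": force on the tool from outside, world axes, zero at the start; "moment": the same for the moment, N m; "grip_width": finger opening in m.
Only numpy, scipy, OpenCV 4.12 (cv2) and the standard library are available. Lean on these libraries where they do the work, as an engineer would, in place of code of your own. Each camera call takes 0.05 s, during which the arm holds its last target. There are 200 camera calls.

## Working session

There is one attempt and no reset: what is moved stays moved. The work goes in short steps, Python scripts to look and compute and a tool call to move; the robot and the scene stay as the last step left them, time stands still between calls to the robot, and variables do not carry over. Pictures are saved under pics/ and viewed, about 8 in all and at most 12, crops included, and the job is handed in when it is done.

Besides the shell and the picture viewer there is one more tool, called after ">>>" by a JSON object that holds its "fn" and its "kwargs", one argument or row to a line. carry_out: Moves the arm, as the interface text tells. Its arguments: {"type":"object","properties":{"steps":{"type":"array"},"squeeze":{"type":"number"}},"required":["steps"]}

```bash
ls; mkdir -p pics; python3 - <<'E'
from rig import robot,cams
import cv2,numpy as np,pickle
print(robot.get_obs(), robot.tip_extent)
d={n:cams.camera(n) for n in("scene","top","wrist")}
pickle.dump(d,open('v0.pkl','wb'))
for n,c in d.items():
    print(n,c['fx'],c['fy'],c['cx'],c['cy'],c['eye'],np.round(c['rotation'],4).tolist(),[k for k in c])
    cv2.imwrite(f'pics/{n}0.png',c['pixels'][:,:,::-1])
a=cv2.resize(d['top']['pixels'],(800,600));cv2.imwrite('pics/top0b.png',a[:,:,::-1])
E
```

```text
pics
{'time': 0.0, 'q': array([-1.35348739e+00,  5.28438064e-01,  1.43393309e+00, -2.00631847e-06,
        1.18140918e+00, -1.78473352e-01]), 'joint_velocities': array([-1.19029697e-04,  2.18346611e-03, -2.05386931e-03, -1.67236553e-03,
       -2.08697577e-05, -1.40584041e-03]), 'joint_torque': array([-2.01162334e-04, -4.40045035e+01, -1.76589310e+01,  6.32855552e-02,
        5.84521727e-02, -1.53975193e-04]), 'position': array([ 0.24084372, -0.57596647,  0.24357907]), 'tool_rot': array([ 8.32324808e-01, -5.54287125e-01, -7.88978989e-04, -7.57631313e-04]), 'ft_force': array([0.71180828, 0.11539002, 0.11128474]), 'moment': array([-0.02219548, -0.02267177,  0.00414663]), 'grip_width': 0.08681039226399671} 0.022
scene 408.01483213463433 408.01483213463433 270.83041327921234 204.43327508219346 [ 1.21874072 -0.39520912  0.87575799] [0.3253, 0.1804, 0.472, 0.7993] ['pixels', 'fx', 'fy', 'cx', 'cy', 'eye', 'rotation']
top 420.61169387654405 420.61169387654405 282.89443532747765 216.57502690973746 [0.43210706 0.01486565 1.38761076] [-0.026, 0.0434, 0.7138, -0.6985] ['pixels', 'fx', 'fy', 'cx', 'cy', 'eye', 'rotation']
wrist 325.19226210127806 325.19226210127806 278.9152682098836 203.78769180240923 [ 0.31569143 -0.5458996   0.38294828] [-0.1229, 0.0831, -0.5476, 0.8235] ['pixels', 'fx', 'fy', 'cx', 'cy', 'eye', 'rotation']
```

View pics/top0.png

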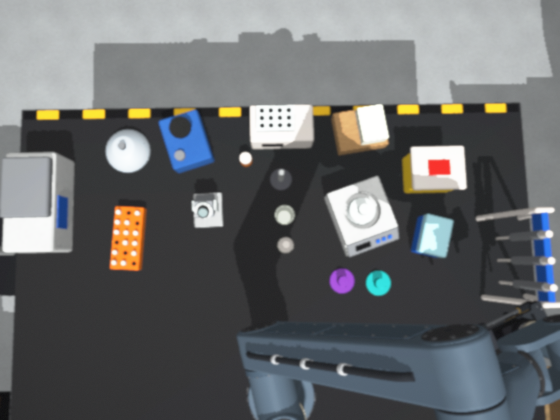

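View pics/scene0.png

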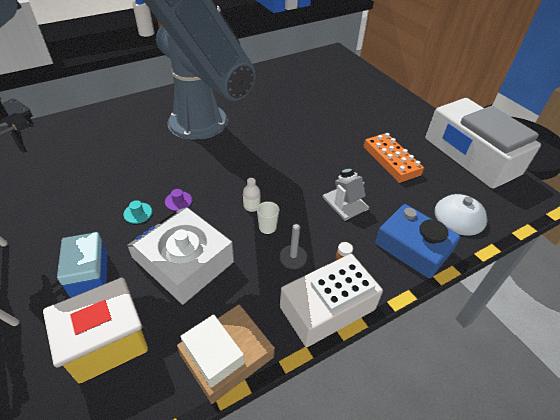

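```bash
cat > h.py <<'E'
import numpy as np,cv2
from scipy.spatial.transform import Rotation as R
def ray(c,u,v,fish=False):
    x=(u-c['cx'])/c['fx'];y=(v-c['cy'])/c['fy']
    if fish:
        r=np.hypot(x,y); s=np.sin(r)/r if r>1e-9 else 1.
        p=np.array([x*s,y*s,np.cos(r)])
    else: p=np.array([x,y,1.])
    d=R.from_quat(c['rotation']).apply([p[0],-p[1],-p[2]])
    return np.array(c['eye']),d/np.linalg.norm(d)
def onz(c,u,v,z,fish=False):
    e,d=ray(c,u,v,fish); return e+d*(z-e[2])/d[2]
def tri(*rs):
    A=np.zeros((3,3));b=np.zeros(3)
    for e,d in rs:
        P=np.eye(3)-np.outer(d,d);A+=P;b+=P@e
    p=np.linalg.solve(A,b); return p,[np.linalg.norm((np.eye(3)-np.outer(d,d))@(p-e)) for e,d in rs]
def proj(c,P,fish=False):
    q=R.from_quat(c['rotation']).inv().apply(np.array(P)-c['eye']);x,y,z=q[0],-q[1],-q[2]
    if fish:
        r=np.hypot(x,y);t=np.arctan2(r,z);s=t/r
        return c['cx']+c['fx']*x*s,c['cy']+c['fy']*y*s
    return c['cx']+c['fx']*x/z,c['cy']+c['fy']*y/z
E
python3 - <<'E'
import pickle,cv2,numpy as np
from h import *
d=pickle.load(open('v0.pkl','rb'))
def crop(n,u,v,w,h,k): return cv2.resize(d[n]['pixels'][v:v+h,u:u+w],None,fx=k,fy=k,interpolation=cv2.INTER_CUBIC)
# 400x300 tiles
T=[crop('top',315,165,100,75,4),crop('top',180,165,120,90,10/3),crop('scene',120,195,130,97,400/130),crop('scene',270,160,120,90,10/3)]
T=[cv2.resize(t,(400,300)) for t in T]
cv2.imwrite('pics/mos.png',np.vstack([np.hstack(T[:2]),np.hstack(T[2:])])[:,:,::-1])
print(onz(d['top'],362,210,.118),onz(d['top'],281,180,.1),onz(d['top'],205,211,.115))
E
```

```text
[ 0.57205135 -0.25972161  0.118     ] [ 0.67275433 -0.01497819  0.1       ] [0.57895218 0.21792626 0.115     ]
```

View pics/mos.png

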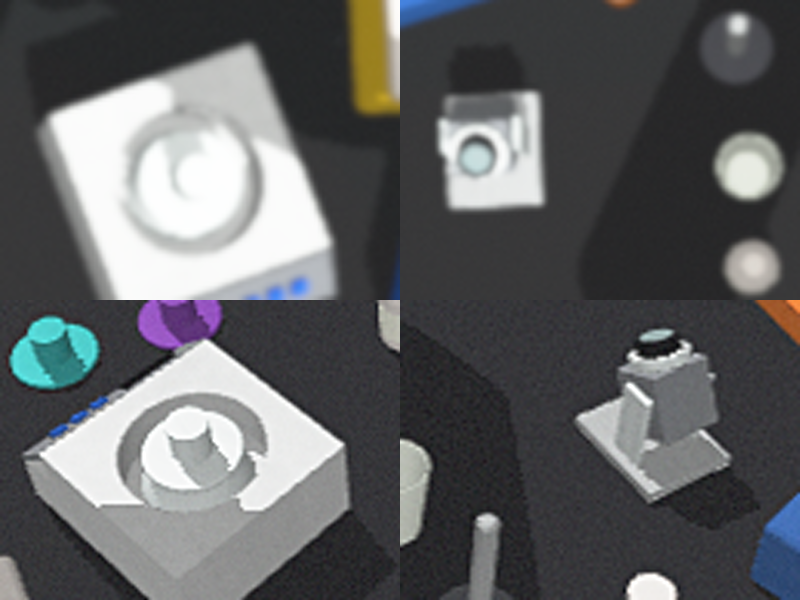

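```bash
python3 - <<'E'
import pickle
from h import *
d=pickle.load(open('v0.pkl','rb'));t,s=d['top'],d['scene']
for n,a,b in [('lidtop .118',(363.2,209),(181.7,232.4)),('post .13',(281.4,171),(296.1,226.6)),('lens .115',(203.1,211.5),(347.4,171.4))]:
    print(n,tri(ray(t,*a),ray(s,*b)))
print('lid',onz(t,363.2,209,.118),onz(s,181.7,232.4,.118));print('post',onz(t,281.4,171,.13),onz(s,296.1,226.6,.13));print('lens',onz(t,203.1,211.5,.115),onz(s,347.4,171.4,.115))
# stand foot corners, mosaic -> px
for m in [(445,93),(541,93),(545,208),(449,208)]: print('foot',onz(t,180+(m[0]-400)*.3,165+m[1]*.3,.012))
for m in [(577,420-300),(651,500-300),(730,462-300)]: print('foot s',onz(s,270+(m[0]-400)*.3,160+m[1]*.3,.012))
for m in [(40,128),(253,42),(332,240)]: print('house',onz(t,315+m[0]/4,165+m[1]/4,.085))
E
```

```text
lidtop .118 (array([ 0.57509407, -0.26293109,  0.11891776]), [np.float64(0.00041849591485637453), np.float64(0.00041849591485651326)])
post .13 (array([ 0.69564864, -0.01589213,  0.12694418]), [np.float64(0.00035052379910195214), np.float64(0.0003505237991019564)])
lens .115 (array([0.57900564, 0.22579369, 0.11163334]), [np.float64(0.0018702098462508208), np.float64(0.001870209846250968)])
lid [ 0.57504816 -0.26352921  0.118     ] [ 0.57452682 -0.26239947  0.118     ]
post [ 0.69482753 -0.01611748  0.13      ] [ 0.69793869 -0.01712507  0.13      ]
lens [0.57754273 0.22366807 0.115     ] [0.58255065 0.22486158 0.115     ]
foot [0.65150456 0.27174402 0.012     ]
foot [0.64969685 0.17733073 0.012     ]
foot [0.53568831 0.17441178 0.012     ]
foot [0.53766439 0.26807681 0.012     ]
foot s [0.55144297 0.17749929 0.012     ]
foot s [0.66104307 0.17869861 0.012     ]
foot s [0.65802194 0.26647709 0.012     ]
house [ 0.61901928 -0.15204553  0.085     ]
house [ 0.68431045 -0.322986    0.085     ]
house [ 0.52623961 -0.37798433  0.085     ]
```

>>> {"fn": "carry_out", "kwargs": {
  "steps": [
    [[3.4,3.2,0.5],4.2,0],
    [[3.4,3.2,0.5],4.2,0],
    [[3.4,3.2,0],4.2,0],
    [[3.4,3.2,0],4.2,0],
    [[3.4,3.2,0],4.2,0],
    [[3.4,3.2,0],4.2,0],
    [[3.4,3.2,0],4.2,0],
    [[3.4,3.2,0],4.2,0],
    [[3.4,3.2,0],4.2,0],
    [[2.8,2.5,0],4.2,0]
  ],
  "squeeze": 25
}}

```text
time: 1.15
position: [0.5798, -0.2544, 0.2509]
tool_rot: [0.978, -0.211, -0.002, 0.0]
ft_force: [0.5, -0.9, -0.7]
grip_width: 0.0871
```

```bash
python3 - <<'E'
from rig import robot,cams
from h import *
import pickle
c=cams.camera('wrist');o=robot.get_obs();print(o['position'],o['q'])
pickle.dump((c,o),open('v1.pkl','wb'))
im=c['pixels'][:,:,::-1].copy()
u,v=proj(c,[.575,-.263,.118],True);print(u,v)
cv2.circle(im,(int(u),int(v)),3,(0,0,255),1)
cv2.imwrite('pics/w1.png',cv2.resize(im,(800,600)))
E
```

```text
[ 0.58384118 -0.2502079   0.25092893] [-0.58224063  0.53489064  1.39869742  0.00403857  1.20875227 -0.1646622 ]
278.0425391273363 210.69580371895037
```

View pics/w1.png

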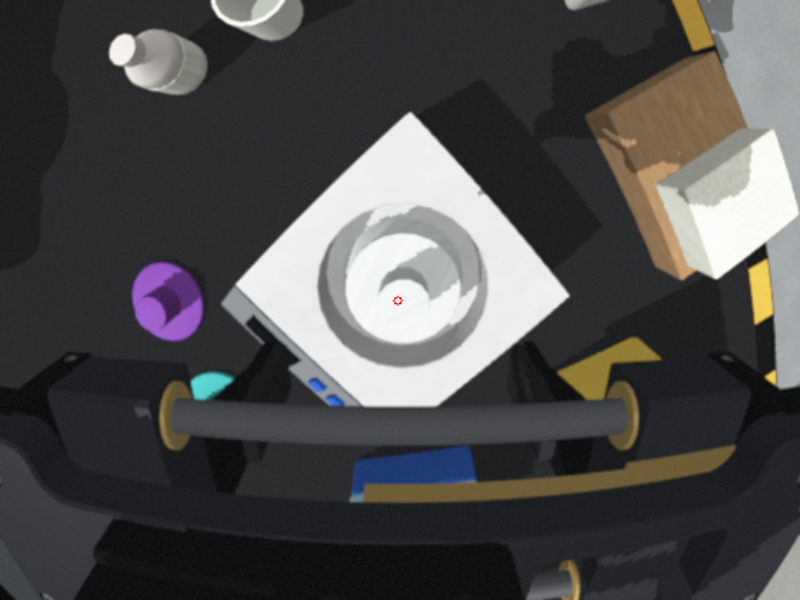

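```bash
python3 - <<'E'
from rig import robot
from h import *
import pickle
c,o=pickle.load(open('v1.pkl','rb'))
print(onz(c,405/800*560,300*.7,.118,True),onz(c,405/800*560,298*.7,.118,True), robot.get_obs()['position'])
g=c['pixels'].astype(float).mean(2)[195:228,260:306].astype(int)
for r in g[::3,::3]: print(*r)
E
```

```text
[ 0.57964971 -0.26438438  0.118     ] [ 0.58017766 -0.26320012  0.118     ] [ 0.58384118 -0.2502079   0.25092893]
244 244 236 154 134 132 170 176 179 165 131 131 138 175 176 179
244 244 208 142 192 241 245 246 246 245 234 165 126 166 178 178
244 244 174 229 246 246 246 245 245 245 245 244 180 155 180 175
245 243 218 246 247 245 245 245 244 243 244 243 243 173 176 178
244 244 247 246 245 245 245 244 244 244 243 244 245 230 173 183
244 244 246 246 246 245 244 244 244 245 245 245 242 237 232 247
246 248 247 245 245 245 244 245 246 245 242 241 242 244 244 247
248 247 246 245 244 245 246 246 243 241 242 245 245 243 247 245
248 246 246 245 247 246 244 241 243 245 246 244 246 243 246 246
247 245 247 247 243 242 242 245 246 245 246 247 245 246 245 246
246 244 243 246 242 245 246 245 247 247 245 246 246 246 245 245
```

```bash
python3 - <<'E'
from h import *
import pickle
c,o=pickle.load(open('v1.pkl','rb'))
k=.7
pts=[onz(c,u*k,v*k,.085,True) for u,v in [(318,286),(487,286),(403,205),(403,367),(345,345),(345,232),(460,345)]]
P=np.array(pts)[:,:2]
A=np.c_[2*P,np.ones(len(P))];s=np.linalg.lstsq(A,(P**2).sum(1),rcond=None)[0]
r=np.sqrt(s[2]+s[:2]@s[:2]);print('bowl',s[:2],r,np.linalg.norm(P-s[:2],axis=1))
# turret top by edges (full px)
Q=np.array([onz(c,u,v,.118,True)[:2] for u,v in [(267,207),(299,207),(283,197.5),(270,201),(295.5,201)]])
from scipy.optimize import least_squares
f=least_squares(lambda x:np.linalg.norm(Q-x,axis=1)-.017,s[:2]);print('turret',f.x,f.fun)
E
```

```text
bowl [ 0.57705245 -0.26790968] 0.05818582630307613 [0.05899373 0.05826294 0.05906249 0.0581692  0.05829566 0.05660248
 0.05787957]
turret [ 0.57696806 -0.26905558] [-0.00082834 -0.00067935 -0.00018592  0.00070295  0.00051316]
```

>>> {"fn": "carry_out", "kwargs": {
  "steps": [
    [[-0.7,-1.7,-3],0,0],
    [[0,0,-3.5],0,0],
    [[0,0,-3],0,0],
    [[0,0,-1],0,0],
    [[0,0,0],0,0],
    [[0,0,0],0,0]
  ]
}}

```text
time: 1.8
position: [0.5798, -0.2646, 0.1438]
tool_rot: [0.979, -0.205, 0.002, -0.001]
ft_force: [1.1, -0.3, 0.1]
grip_width: 0.0869
```

>>> {"fn": "carry_out", "kwargs": {
  "steps": [
    [[-0.3,-0.3,-1.3],0,0],
    [[0,0,-1.2],0,0],
    [[0,0,-0.6],0,0],
    [[0,0,0],0,0],
    [[0,0,0],0,0]
  ]
}}

```text
time: 2.3
position: [0.5784, -0.2699, 0.1143]
tool_rot: [0.979, -0.205, 0.006, 0.0]
ft_force: [-0.1, -0.4, -0.3]
grip_width: 0.0869
```

>>> {"fn": "carry_out", "kwargs": {
  "steps": [
    [[-0.1,0.2,-0.3],0,0.3],
    [[0,0,0],0,1],
    [[0,0,0],0,1],
    [[0,0,0],0,1],
    [[0,0,0],0,1],
    [[0,0,0],0,1],
    [[0,0,0],0,1]
  ]
}}

```text
time: 3.0
position: [0.5782, -0.2679, 0.1124]
tool_rot: [0.979, -0.205, 0.007, 0.001]
ft_force: [0.1, -0.4, 0.8]
grip_width: 0.0392
```

>>> {"fn": "carry_out", "kwargs": {
  "steps": [
    [[0,0,0],0,1],
    [[0,0,0],0,1],
    [[0,0,0],0,1],
    [[0,0,0],0,1]
  ]
}}

```text
time: 3.4
position: [0.5781, -0.2679, 0.1125]
tool_rot: [0.979, -0.205, 0.007, 0.001]
ft_force: [-0.1, -0.4, 0.2]
grip_width: 0.034
```

>>> {"fn": "carry_out", "kwargs": {
  "steps": [
    [[0,0,1],0,1],
    [[0,0,2],0,1],
    [[0,0,3],0,1],
    [[0,0,3],0,1],
    [[0,0,1],0,1],
    [[1,2.5,0],0,1],
    [[2,4.2,0],0,1],
    [[2,4.2,0],0,1],
    [[2,4.2,0],0,1],
    [[2,4.2,0],0,1]
  ]
}}

```text
time: 4.4
position: [0.6666, -0.0758, 0.2171]
tool_rot: [0.977, -0.211, 0.006, 0.002]
ft_force: [0.8, 0.3, -0.8]
grip_width: 0.0343
```

>>> {"fn": "carry_out", "kwargs": {
  "steps": [
    [[1.6,3,0],0,1],
    [[0.6,1,0],0,1],
    [[0,0,0],0,1],
    [[0,0,0],0,1],
    [[0,0,0],0,1]
  ]
}}

```text
time: 4.9
position: [0.6884, -0.0291, 0.2144]
tool_rot: [0.978, -0.208, 0.004, 0.002]
ft_force: [0.3, -0.1, -1.0]
grip_width: 0.0337
```

```bash
python3 - <<'E'
from rig import robot,cams
from h import *
import pickle
d={n:cams.camera(n) for n in('scene','top','wrist')};o=robot.get_obs();print(o['position'])
pickle.dump((d,o),open('v2.pkl','wb'))
w=cv2.resize(d['wrist']['pixels'][130:410,90:470],(800,590))[:, :]
w=cv2.resize(d['wrist']['pixels'],(400,300))
u,v=map(int,proj(d['scene'],[.696,-.016,.13]));print(u,v)
s=cv2.resize(d['scene']['pixels'][v-60:v+60,u-80:u+80],(800,600),interpolation=cv2.INTER_CUBIC)
s=cv2.resize(s,(400,300))
wz=cv2.resize(d['wrist']['pixels'][150:300,180:380],(400,300),interpolation=cv2.INTER_CUBIC)
U,V=map(int,proj(d['top'],[.696,-.016,.13]));print(U,V)
t=cv2.resize(d['top']['pixels'][V-30:V+30,U-40:U+40],(400,300),interpolation=cv2.INTER_CUBIC)
cv2.imwrite('pics/m2.png',np.vstack([np.hstack([w,wz]),np.hstack([s,t])])[:,:,::-1])
E
```

```text
[ 0.68862528 -0.02941472  0.21472427]
296 225
281 170
```

View pics/m2.png

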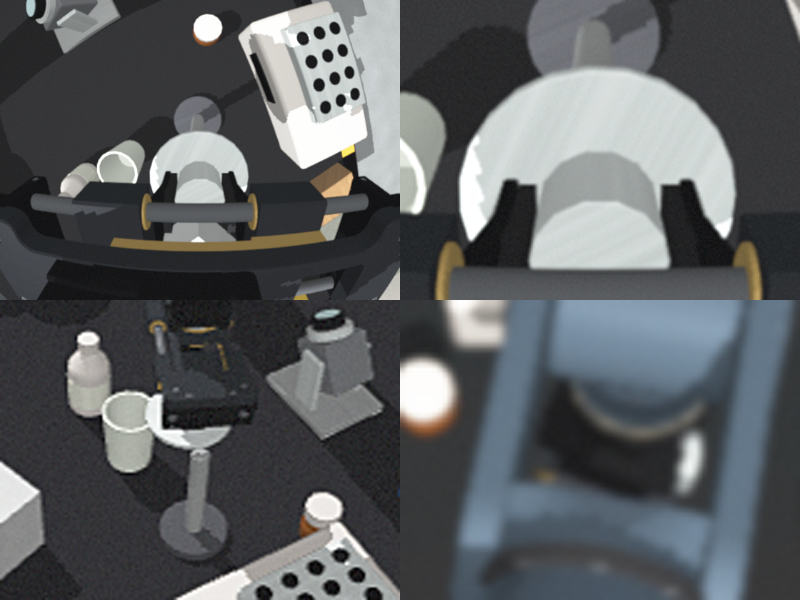

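```bash
python3 - <<'E'
from h import *
import pickle
from scipy.optimize import least_squares
d,o=pickle.load(open('v2.pkl','rb'));c=d['wrist'];p=o['position'];print('tcp',p)
W=lambda m:(180+(m[0]-400)/2,150+m[1]/2)
def fit(ms,z,r):
    Q=np.array([onz(c,*W(m),z,True)[:2] for m in ms]);f=least_squares(lambda x:np.linalg.norm(Q-x,axis=1)-r,Q.mean(0)-[0.01,0]);print(f.x,np.round(f.fun,4));return f.x
z0=p[2]-.0325
print('disc',fit([(461,200),(735,190),(600,68),(500,108),(690,108)],z0+.006,.04)-p[:2])
print('turret',fit([(530,235),(670,235),(600,200),(560,210),(640,210)],z0+.038,.017)-p[:2])
print('foot',fit([(527,35),(661,35),(543,70),(650,68),(540,5)],.012,.036))
s=d['scene'];print(onz(s,296,227,.13), onz(s,296,226.5,.13))
E
```

```text
tcp [ 0.68862528 -0.02941472  0.21472427]
[ 0.68851185 -0.03038851] [-0.0011 -0.0006  0.001  -0.0001 -0.001 ]
disc [-0.00011343 -0.00097379]
[ 0.68942747 -0.02905897] [ 0.0009  0.0009 -0.0004 -0.0002 -0.0003]
turret [0.00080219 0.00035576]
[ 0.69616562 -0.01511119] [ 0.0009 -0.0012 -0.001  -0.0011 -0.0025]
foot [ 0.69616562 -0.01511119]
[ 0.6989005  -0.01800305  0.13      ] [ 0.69755472 -0.0171705   0.13      ]
```

>>> {"fn": "carry_out", "kwargs": {
  "steps": [
    [[0.8,1.3,-1],0,1],
    [[0,0,-1],0,1],
    [[0,0,-0.5],0,1],
    [[0,0,0],0,1],
    [[0,0,0],0,1]
  ]
}}

```text
time: 5.55
position: [0.6965, -0.0175, 0.1867]
tool_rot: [0.978, -0.21, 0.003, 0.002]
ft_force: [-0.1, 0.0, -0.5]
grip_width: 0.0342
```

>>> {"fn": "carry_out", "kwargs": {
  "steps": [
    [[0,0.15,-1.5],0,1],
    [[0,0,-1],0,1],
    [[0,0,-1],0,1],
    [[0,0,-0.8],0,1],
    [[0,0,-0.3],0,1],
    [[0,0,0],0,1]
  ]
}}

```text
time: 6.15
position: [0.6957, -0.0159, 0.1358]
tool_rot: [0.978, -0.21, 0.003, 0.002]
ft_force: [-1.2, 1.3, -0.3]
grip_width: 0.0343
```

>>> {"fn": "carry_out", "kwargs": {
  "steps": [
    [[0,0,-0.3],0,1],
    [[0,0,-0.2],0,1],
    [[0,0,0],0,1]
  ]
}}

```text
time: 6.45
position: [0.6964, -0.016, 0.131]
tool_rot: [0.978, -0.21, 0.003, 0.002]
ft_force: [-0.8, 0.4, -0.5]
grip_width: 0.0342
```

>>> {"fn": "carry_out", "kwargs": {
  "steps": [
    [[0,0,-0.1],0,1],
    [[0,0,0],0,0.4],
    [[0,0,0],0,0.3],
    [[0,0,0],0,0.2],
    [[0,0,0],0,0.2],
    [[0,0,0],0,0.2],
    [[0,0,2],0,0.2],
    [[0,0,3],0,0.2],
    [[0,0,4],0,0.2],
    [[0,0,1],0,0.2]
  ]
}}

```text
time: 7.45
position: [0.6953, -0.0159, 0.2315]
tool_rot: [0.978, -0.21, 0.002, 0.002]
ft_force: [1.3, 0.4, 0.6]
grip_width: 0.0692
```

```bash
python3 - <<'E'
from rig import robot,cams
from h import *
c=cams.camera('scene');w=cams.camera('wrist');o=robot.get_obs();print(o['position'],o['grip_width'])
s=cv2.resize(c['pixels'][165:285,216:376],(400,300),interpolation=cv2.INTER_CUBIC)
cv2.imwrite('pics/m3.png',np.hstack([s,cv2.resize(w['pixels'],(400,300))])[:,:,::-1])
E
```

```text
[ 0.6937204  -0.01567699  0.22861661] 0.06968457266281473
```

View pics/m3.png

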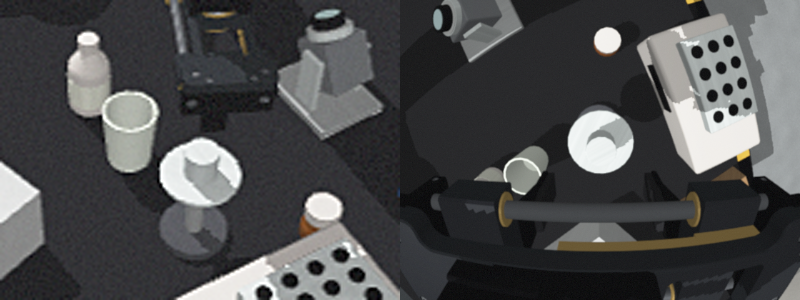

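>>> {"fn": "carry_out", "kwargs": {
  "steps": [
    [[-1.8,-4,0],0,0.2],
    [[-2,-4.4,0],0,0.2],
    [[-2,-4.4,0],0,0.2],
    [[-2,-4.4,0],0,0.2],
    [[-2,-4.4,0],0,0.2],
    [[-1.5,-3.3,-1],0,0.2],
    [[-0.3,-0.5,-2],0,0.2],
    [[0,0,-2],0,0.2],
    [[0,0,0],0,0.2],
    [[0,0,0],0,0.2]
  ]
}}

```text
time: 8.55
position: [0.5625, -0.2731, 0.1583]
tool_rot: [0.978, -0.209, -0.014, -0.003]
ft_force: [0.4, -0.7, 0.4]
grip_width: 0.0694
```

>>> {"fn": "carry_out", "kwargs": {
  "steps": [
    [[1.4,0.5,-1],0,0.2],
    [[0,0,-1],0,0.2],
    [[0,0,0],0,0.2],
    [[0,0,0],0,0.2]
  ]
}}

```text
time: 8.95
position: [0.5794, -0.2657, 0.1372]
tool_rot: [0.978, -0.207, -0.013, -0.003]
ft_force: [0.2, -1.1, 0.5]
grip_width: 0.0697
```

```bash
python3 - <<'E'
from rig import robot,cams
from h import *
w=cams.camera('wrist');o=robot.get_obs();print(o['position'],o['grip_width'])
im=w['pixels'].copy()
for P in ([.577,-.268,.110],):
    u,v=proj(w,P,True);cv2.circle(im,(int(u),int(v)),2,(255,0,0),-1);print(u,v)
cv2.imwrite('pics/m4.png',cv2.resize(im[130:330,150:417],(800,600))[:,:,::-1])
E
```

```text
[ 0.57917255 -0.26563238  0.1371473 ] 0.0697082636534437
277.34042401605024 257.8091822949462
```

View pics/m4.png

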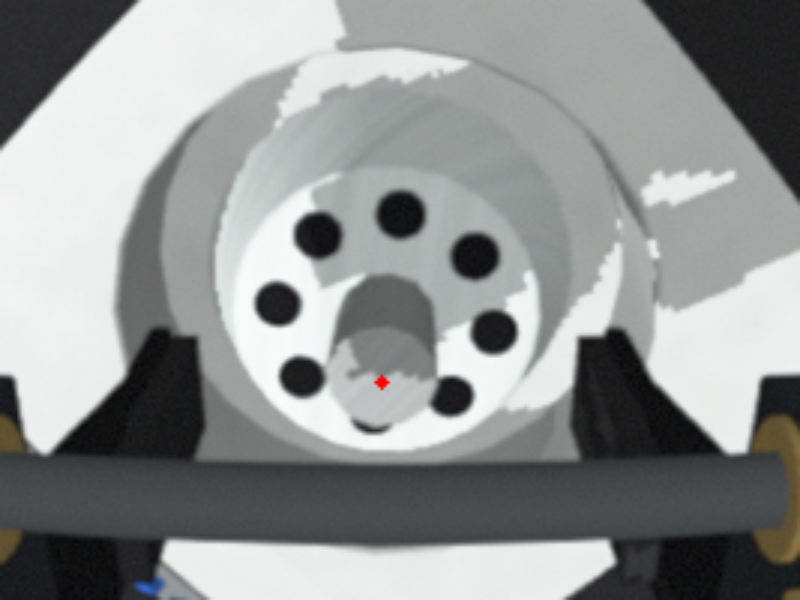

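>>> {"fn": "carry_out", "kwargs": {
  "steps": [
    [[-0.2,-0.2,-1.5],0,0.2],
    [[0,0,-1],0,0.2],
    [[0,0,-0.4],0,0.2],
    [[0,0,0],0,0.5],
    [[0,0,0],0,1],
    [[0,0,0],0,1],
    [[0,0,0],0,1],
    [[0,0,0],0,1],
    [[0,0,0],0,1],
    [[0,0,0],0,1]
  ],
  "squeeze": 55
}}

```text
time: 10.0
position: [0.5788, -0.2681, 0.1112]
tool_rot: [0.978, -0.207, -0.011, -0.001]
ft_force: [-0.6, -0.1, 1.9]
grip_width: 0.0219
```

>>> {"fn": "carry_out", "kwargs": {
  "steps": [
    [[0,0,0],0,1],
    [[0,0,0],0,1],
    [[0,0,0],0,1],
    [[0,0,0],0,1]
  ]
}}

```text
time: 10.4
position: [0.5788, -0.2681, 0.1113]
tool_rot: [0.978, -0.207, -0.011, -0.001]
ft_force: [-0.6, -0.1, 0.8]
grip_width: 0.021
```

>>> {"fn": "carry_out", "kwargs": {
  "steps": [
    [[0,0,0],0,0.6],
    [[0,0,0],0,0.6],
    [[0,0,0],0,0.6],
    [[0,0,-0.5],0,0.6],
    [[0,0,-0.2],0,0.6],
    [[0,0,0],0,1],
    [[0,0,0],0,1],
    [[0,0,0],0,1],
    [[0,0,0],0,1],
    [[0,0,0],0,1]
  ]
}}

```text
time: 11.4
position: [0.579, -0.2682, 0.1033]
tool_rot: [0.978, -0.207, -0.011, -0.001]
ft_force: [-0.3, -0.1, -0.7]
grip_width: 0.0209
```

>>> {"fn": "carry_out", "kwargs": {
  "steps": [
    [[0,0,0],0,1],
    [[0,0,0],0,1],
    [[0,0,0],0,1],
    [[0,0,1],0,1],
    [[0,0,2],0,1],
    [[0,0,3],0,1],
    [[0,0,3],0,1],
    [[0,0,3],0,1],
    [[0,0,2],0,1],
    [[0,0,0],0,1]
  ]
}}

```text
time: 12.4
position: [0.5763, -0.2662, 0.2485]
tool_rot: [0.978, -0.207, -0.014, -0.003]
ft_force: [-0.3, -0.5, -2.0]
grip_width: 0.0211
```

>>> {"fn": "carry_out", "kwargs": {
  "steps": [
    [[0,0,2],0,1],
    [[2,-0.9,4],0,1],
    [[3,-1.4,3],0,1],
    [[3.6,-1.7,2],0,1],
    [[3.6,-1.7,1],0,1],
    [[3.6,-1.7,0],0,1],
    [[3.6,-1.7,0],0,1],
    [[2,-0.9,0],0,1],
    [[0,0,0],0,1]
  ]
}}

```text
time: 13.3
position: [0.7899, -0.3644, 0.3578]
tool_rot: [0.978, -0.207, -0.026, -0.007]
ft_force: [-0.4, 0.2, -2.6]
grip_width: 0.0209
```

```bash
python3 - <<'E'
from rig import robot
from h import *
o=robot.get_obs();print(o['q'],o['position'],R.from_quat(o['tool_rot']).as_matrix()[:,2])
E
```

```text
[-0.55902516  0.92670325  0.32724302 -0.00378291  1.94079344 -0.14352732] [ 0.78986985 -0.36438444  0.35784207] [-0.0469077   0.0251849  -0.99858169]
```

>>> {"fn": "carry_out", "kwargs": {
  "steps": [
    [[3,-1.4,0],0,1],
    [[3,-1.4,0],0,1],
    [[3,-1.4,0],0,1],
    [[3,-1.4,0],0,1],
    [[0,0,0],0,1]
  ]
}}

```text
time: 13.8
position: [0.8311, -0.3836, 0.3137]
tool_rot: [0.978, -0.207, -0.001, -0.003]
ft_force: [-0.6, 0.5, -2.3]
grip_width: 0.021
```

```bash
cat > st.py <<'E'
from rig import robot
from h import *
o=robot.get_obs();z=R.from_quat(o['tool_rot']).as_matrix()
t=z[:,2];print(o['q'],o['position'],'toolz',t,'tilt',np.degrees(np.arccos(-t[2])),'az',np.degrees(np.arctan2(t[1],t[0])),'jaw',z[:,0],'rotor',o['position']+.0533*t,o['time'])
E
python3 st.py
```

```text
[-0.55555501  1.02223239  0.2250738   0.00528736  1.89783853 -0.13682895] [ 0.83105011 -0.38357568  0.31369406] toolz [-3.80620006e-04  6.12968886e-03 -9.99981141e-01] tilt 0.35188393786632 az 93.5531911451116 jaw [ 0.91429282 -0.40504398 -0.00283085] rotor [ 0.83102983 -0.38324897  0.26039507] 13.8
```

>>> {"fn": "carry_out", "kwargs": {
  "steps": [
    [[3,-1.4,3],0,1],
    [[3,-1.4,3],0,1],
    [[3,-1.4,3],0,1],
    [[3,-1.4,3],0,1],
    [[3,-1.4,3],0,1],
    [[3,-1.4,3],0,1],
    [[0,0,0],0,1]
  ]
}}

```text
time: 14.5
position: [0.835, -0.3856, 0.4315]
tool_rot: [0.974, -0.206, 0.088, 0.018]
ft_force: [0.5, -0.6, -1.6]
grip_width: 0.0212
```

```bash
python3 st.py
```

```text
[-0.56199574  0.8978137   0.21799387  0.02798944  1.84727642 -0.13468598] [ 0.83500643 -0.38563681  0.43149234] toolz [ 0.16445836 -0.07174835 -0.98377112] tilt 10.336439393163474 az -23.57022872919958 jaw [ 0.89932845 -0.39876694  0.17942481] rotor [ 0.84377206 -0.38946099  0.37905734] 14.5
```

>>> {"fn": "carry_out", "kwargs": {
  "steps": [
    [[3,-1.4,2],0,1],
    [[3,-1.4,2],0,1],
    [[3,-1.4,2],0,1],
    [[3,-1.4,2],0,1],
    [[3,-1.4,2],0,1],
    [[3,-1.4,2],0,1]
  ]
}}

```text
time: 15.1
position: [0.864, -0.3997, 0.4618]
tool_rot: [0.965, -0.204, 0.163, 0.035]
ft_force: [-0.2, -0.3, -3.5]
grip_width: 0.0209
```

```bash
python3 st.py
```

```text
[-0.56435487  0.87538741  0.21800239  0.04798147  1.71700075 -0.13170188] [ 0.86403018 -0.39966904  0.4617963 ] toolz [ 0.29969391 -0.13355624 -0.94464083] tilt 19.153872733887148 az -24.019767951225056 jaw [ 0.86344829 -0.38314957  0.32810588] rotor [ 0.88000387 -0.40678759  0.41144694] 15.1
```

>>> {"fn": "carry_out", "kwargs": {
  "steps": [
    [[3,-1.4,2],0,1],
    [[3,-1.4,2],0,1],
    [[3,-1.4,2],0,1],
    [[3,-1.4,2],0,1],
    [[3,-1.4,2],0,1],
    [[3,-1.4,2],0,1],
    [[0,0,0],0,1]
  ]
}}

```text
time: 15.8
position: [0.8956, -0.4148, 0.4941]
tool_rot: [0.948, -0.201, 0.241, 0.053]
ft_force: [-0.3, 0.3, -2.2]
grip_width: 0.0206
```

```bash
python3 st.py
```

```text
[-0.56597412  0.85933017  0.21797985  0.0676006   1.57075959 -0.1307558 ] [ 0.89557986 -0.41477366  0.49412711] toolz [ 0.43517011 -0.1964368  -0.87865782] tilt 28.519122093739828 az -24.29452741814402 jaw [ 0.80323237 -0.35618122  0.47744391] rotor [ 0.91877443 -0.42524374  0.44729465] 15.8
```

>>> {"fn": "carry_out", "kwargs": {
  "steps": [
    [[-2,1,0],0,1],
    [[-3.6,1.7,0],0,1],
    [[-3.6,1.7,0],0,1],
    [[-3.6,1.7,0],0,1],
    [[-3.6,1.7,0],0,1],
    [[-3.6,1.7,0],0,1],
    [[-3.6,1.7,0],0,1],
    [[-2,1,0],0,1],
    [[0,0,0],0,1]
  ]
}}

```text
time: 16.7
position: [0.6297, -0.2884, 0.4884]
tool_rot: [0.948, -0.201, 0.241, 0.053]
ft_force: [0.2, -0.6, -2.3]
grip_width: 0.0207
```

```bash
python3 st.py
```

```text
[-0.63072221  0.26105549  1.2860501   0.10832884  1.10763742 -0.23659578] [ 0.62969742 -0.28842435  0.48844752] toolz [ 0.43477358 -0.19771099 -0.87856832] tilt 28.52985954845826 az -24.453415883737797 jaw [ 0.80317297 -0.35610567  0.47760018] rotor [ 0.65287086 -0.29896235  0.44161983] 16.7
```

>>> {"fn": "carry_out", "kwargs": {
  "steps": [
    [[-1,3,0],2,1],
    [[-1.4,4.2,0],2.5,1],
    [[-1.4,4.2,0],2.5,1],
    [[-1.4,4.2,-0.5],2.5,1],
    [[-1.4,4.2,-0.5],2.5,1],
    [[-1.4,4.2,-0.5],2.5,1],
    [[-1.4,4.2,-0.5],2.5,1],
    [[-1.4,4.2,-0.5],2.5,1],
    [[-1.4,4.2,-0.5],2.5,1],
    [[-1.4,4.2,-0.5],2.5,1]
  ]
}}

```text
time: 17.7
position: [0.4994, 0.1236, 0.4634]
tool_rot: [0.966, 0.007, 0.26, 0.002]
ft_force: [0.9, 1.4, -2.4]
grip_width: 0.021
```

>>> {"fn": "carry_out", "kwargs": {
  "steps": [
    [[-1.4,4.2,-0.5],1,1],
    [[-0.8,2.5,-0.5],0,1],
    [[0,0,0],0,1],
    [[0,0,0],0,1]
  ]
}}

```text
time: 18.1
position: [0.4779, 0.1992, 0.4566]
tool_rot: [0.964, 0.019, 0.264, -0.004]
ft_force: [0.7, -0.1, -1.8]
grip_width: 0.0207
```

```bash
python3 st.py
```

```text
[ 0.23500145 -0.00811686  1.70263537 -0.12628754  0.92602951  0.24397324] [0.47792695 0.19922349 0.45655827] toolz [ 0.50830764  0.01819061 -0.86098341] tilt 30.572819394135617 az 2.049547012450648 jaw [0.86027067 0.03509441 0.50862832] rotor [0.50501974 0.20019305 0.41066786] 18.1
```

>>> {"fn": "carry_out", "kwargs": {
  "steps": [
    [[0.3,1,-2],0,1],
    [[0.2,1.3,-3.5],0,1],
    [[0,0,-3.5],0,1],
    [[0,0,-3.5],0,1],
    [[0,0,-2.5],0,1],
    [[0,0,-0.5],0,1],
    [[0,0,0],0,1],
    [[0,0,0],0,1]
  ]
}}

```text
time: 18.9
position: [0.4968, 0.2171, 0.3068]
tool_rot: [0.961, 0.012, 0.275, -0.005]
ft_force: [0.1, -0.4, -2.3]
grip_width: 0.021
```

```bash
python3 st.py; python3 - <<'E'
from rig import robot,cams
from h import *
import pickle
d={n:cams.camera(n) for n in('scene','top','wrist')};o=robot.get_obs()
pickle.dump((d,o),open('v5.pkl','wb'))
s=cv2.resize(d['scene']['pixels'][80:230,250:450],(400,300),interpolation=cv2.INTER_CUBIC)
t=cv2.resize(d['top']['pixels'][150:270,120:280],(400,300),interpolation=cv2.INTER_CUBIC)
w=cv2.resize(d['wrist']['pixels'],(400,300))
l=cv2.resize(d['scene']['pixels'][190:280,240:360],(400,300),interpolation=cv2.INTER_CUBIC)
cv2.imwrite('pics/m5.png',np.vstack([np.hstack([s,t]),np.hstack([w,l])])[:,:,::-1])
E
```

```text
[ 0.27362988  0.20238494  1.92107032 -0.27442646  0.49076168  0.45591308] [0.49677517 0.21711654 0.3067676 ] toolz [ 0.52797073  0.015531   -0.84912055] tilt 31.883856459478018 az 1.6849501024503881 jaw [0.84886453 0.02095721 0.52819486] rotor [0.52491601 0.21794434 0.26150947] 18.9
```

View pics/m5.png

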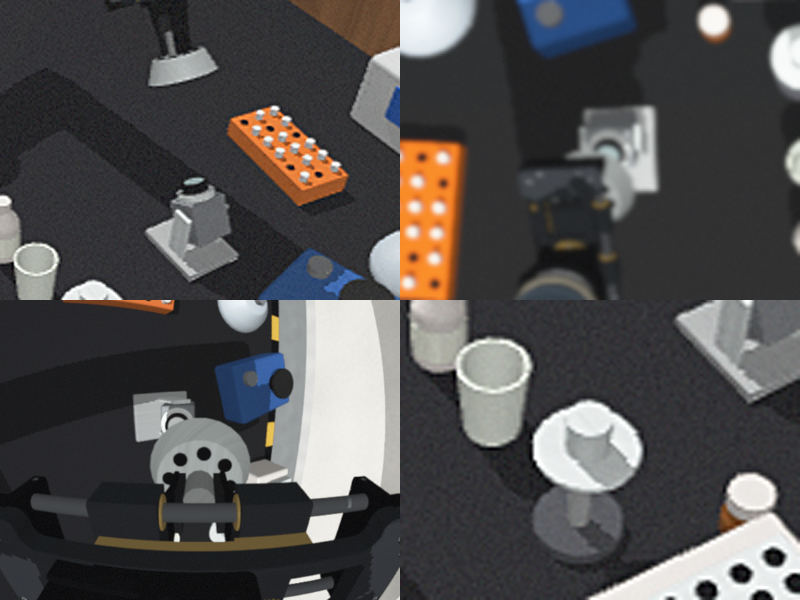

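>>> {"fn": "carry_out", "kwargs": {
  "steps": [
    [[-0.8,0.3,-1],0,1],
    [[-0.6,0.2,-0.8],0,1],
    [[0,0,-0.3],0,1],
    [[0,0,0],0,1],
    [[0,0,0],0,1]
  ]
}}

```text
time: 19.55
position: [0.4858, 0.2239, 0.2927]
tool_rot: [0.959, 0.012, 0.282, -0.007]
ft_force: [1.1, -0.2, -1.1]
grip_width: 0.0203
```

```bash
python3 st.py
```

```text
[ 0.29784939  0.21541053  1.96364994 -0.342294    0.42860682  0.54564182] [0.48578101 0.22387484 0.29274081] toolz [ 0.54061717  0.02003741 -0.84103007] tilt 32.75094755399994 az 2.1226368112825105 jaw [0.84082165 0.01971827 0.54095299] rotor [0.5145959  0.22494284 0.2479139 ] 19.55
```

>>> {"fn": "carry_out", "kwargs": {
  "steps": [
    [[-0.4,-0.1,-0.8],0,1],
    [[0,0,-0.3],0,1],
    [[0,0,0],0,1],
    [[0,0,0],0,1],
    [[0,0,0],0,1]
  ]
}}

```text
time: 20.05
position: [0.4827, 0.2228, 0.282]
tool_rot: [0.959, 0.012, 0.283, -0.007]
ft_force: [0.4, 0.1, -2.5]
grip_width: 0.0207
```

```bash
python3 st.py; python3 - <<'E'
from rig import robot,cams
from h import *
d={n:cams.camera(n) for n in('scene','wrist')};o=robot.get_obs()
t=R.from_quat(o['tool_rot']).as_matrix();p=o['position']+.0533*t[:,2]
L=np.array([.580,.2235,.115]);dz=np.array([-.5,-.01,.866]);v=p-L
print('along',v@dz,'off',v-(v@dz)*dz,'angle',np.degrees(np.arccos(-t[:,2]@dz)),o['joint_velocities'].round(4),o['ft_force'])
out=[]
for n,b,fish in(('scene',(300,75,100,75),0),('wrist',(180,130,200,150),1)):
    im=d[n]['pixels'].copy();x,y,w,h=b;k=400/w
    im=cv2.resize(im[y:y+h,x:x+w],(400,300),interpolation=cv2.INTER_CUBIC)
    for r,zz,col in((.046,0,(255,0,0)),(.034,.03,(0,255,0))):
        for a in np.arange(0,6.28,.2):
            P=p+r*(np.cos(a)*t[:,0]+np.sin(a)*t[:,1])-zz*t[:,2];u,q=proj(d[n],P,bool(fish))
            cv2.circle(im,(int((u-x)*k),int((q-y)*k)),2,col,-1)
    out.append(im)
cv2.imwrite('pics/m6.png',np.hstack(out)[:,:,::-1])
E
```

```text
[ 0.29769085  0.22945768  1.98667637 -0.37472058  0.39150731  0.58108751] [0.48270251 0.22279298 0.28203045] toolz [ 0.54274409  0.02042883 -0.83964964] tilt 32.89685912215745 az 2.15558934215345 jaw [0.83946228 0.01900751 0.54308544] rotor [0.51163077 0.22388184 0.23727712] 20.05
along 0.14015673357055278 off [0.00174143 0.00181857 0.00101738] angle 2.9189068648672314 [-0.0007 -0.0004 -0.0004  0.0013 -0.0009 -0.0009] [-0.41604505 -1.18792995 -2.18980682]
```

View pics/m6.png

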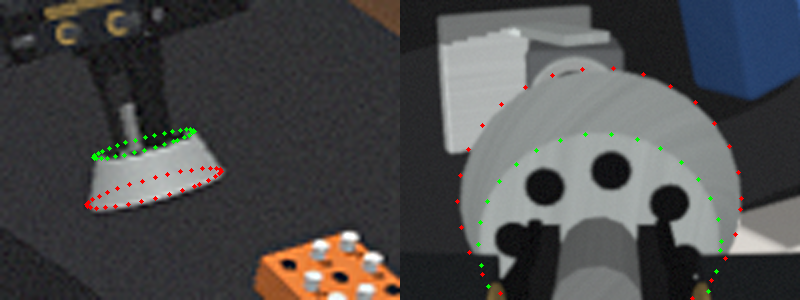

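The rotor outline computed from the tool pose fits both pictures to within 1–2 mm. The rotor is seated true in the grip, 140 mm from the lens, and still. I'm handing in now.

```bash
python3 -c "
from rig import robot
print(robot.hand_in())"
```

```text
the job is handed in; nothing more can be done
None
```

I set the lid on the post and let go of it, lifted the rotor out by its stub, and handed in while holding it in front of the inspection camera. The hand-in gave no verdict.

The moves allow no tilt, so I pushed the arm outward past its reach until the tool leaned about 30°. The lean stayed as I swung over to the camera.

**Last checks:**

| Check | Result | Needed |
|---|---|---|
| Rotor distance from lens | about 140 mm | 118–162 mm |
| Off the line of sight | 2–3 mm | within 20 mm |
| Axis off the line of sight | about 2.9° | within 10.9° |
| Joint speeds | about 0 | rotor under 0.03 m/s |
| Time at hand-in | about 20 s | 58 s |

- **Rotor in the grip:** its computed outline matched the scene and wrist pictures, so it had not slipped.
- **Lid:** the last scene picture of it, taken with the rotor already near the camera, shows it on the post and looking level. I judged that by eye and did not measure the angle.

**What disagreed or remains uncertain:**
- **Tool tilt:** it crept from 28.5° to 32.9° during the swing and descent; I left this uncorrected because it was within tolerance.
- **Lid position:** my first estimate from the top and scene views was about 5 mm off the wrist view, and I went with the wrist view.
- **Joint 3:** while tilting it rested at 0.218 rad, against a listed lower limit of 0.22. It stopped at the same value each time, so I took the listed figure as rounded, but I could not confirm that.

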